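# Wedge the rocking stirrer steady

### The arm

A 6-joint arm with a two-finger parallel gripper is mounted at the origin on the work surface; the furniture and walls round the work are solid. World frame = base frame: x ahead of the robot, y to its left, z up, the work surface at z = 0. Lengths are in m, angles in rad, forces in N, time in s.
With the tool pointing down it reaches from about 0.275 to 0.975 m from the base axis. Payload 8.4 kg.
Tool frame: the origin (TCP) lies midway between the tips of the shut fingers; the grasp point (between the pads) lies 19 mm behind it (hold_point_z is the distance from the TCP to the grasp point, in m); y points along the fingers, x is the direction in which the jaws open and shut, and the axes are right-handed (so a half turn about y gives the same grasp; the last joint's range is limited). The gripper opens to 92 mm and grips with 3 to 60 N. Pads are 20 mm wide; open, the fingers measure 128 mm over their backs; the gripper's body (75 mm by 189 mm) begins 69 mm behind the grasp point.
Start: joints at [1.117, 0.353, 1.633, -0, 1.155, -0.002], TCP at [0.273, 0.562, 0.215] pointing down, gripper open.
Joint ranges: [-2.63, 2.63], [-0.92, 2.1], [0.06, 2.66], [-1.3, 4.44], [0, 2.69], [-3.02, 3.02]. Speed limits (rad/s): [2.22, 2.22, 2.79, 3.14, 3.14, 3.14].

### API

Orientations are given as a 3x3 rotation matrix whose columns are the frame's x, y, z axes.
In Python, from bench import * gives the robot as it stands.
- The arm moves only by the shell command python3 -m handwheel 'ROWS' [OPENING] [FORCE]. ROWS is JSON, a list that holds one entry, the list of rows, each a list of 6 numbers: the shift along the world's x, y, z in mm, then the turn, a rotation vector about the world's x, y, z in rad. In form: [[[tx, ty, tz, ax, ay, az], ...]]. A call has 1 to 8 rows; each row shifts and turns the commanded pose from where the row before left it; what a row does not reach is not made up. A row lasts 1/10 s, in which the tool goes at most 50 mm and 8.59 degrees, less where a joint would pass 70% of its speed; a pose out of reach is approached as far as the arm can. A call with a gripper value outside its range is refused whole. OPENING is the finger opening in mm, from 0 to 91.9, set as the call begins (- or left out, the last holds). The fingers move at their own pace and stop on an object; FORCE is the grip in N (left out, the last holds). Time passes only in rows, so rows that do not move let the fingers close. It gives the time, the measured TCP pose, the force and the opening at its end, in the units of the state.
- state(): the state, without advancing time (a new reading comes with each control period).
- grab_frame(name): name is "scene" or "top"; returns the picture (384x512x3 uint8, red, green, blue); there is no depth.
- camera_model(name): a dict with "intrinsics" (3x3 intrinsics, pixels), "extrinsics" (4x4, takes a point from camera to world coordinates). Camera axes: x right, y down, z forward; pixel columns grow to the right and rows downward; lengths in m; the calibration is good to about 2 mm. A picture is of the moment at which its call begins. camera_model takes no time and is no camera call.
- job_done(): hands the job in, once; it reports no verdict.
Trained networks look in the newest picture that a camera, given by its name, has taken for a name from the list of things; names that differ only in an ending like _2 or _b are one class to them, and where a whole thing is asked for, a point or a joint stands for the part that bears it (a point fixed in the world has none). Each returns a list of dicts, best first, with "conf" (0 to 1); they miss things now and then, are a little off and sometimes report something else, mostly with a low value. They report only what shows in the picture. A call takes as long as a camera call. They do not tell look-alikes from the thing itself.
- spot_in(target, camera): "rect" ([left, top, right, bottom] in pixels, round what is visible of it).
- masks_of(target, camera): "pixels" (384x512 bool, what is visible of it) and "rect" ([left, top, right, bottom] in pixels, round what is visible of it).
- landmark_of(target, camera): "at" ([column, row] in pixels: a listed point, or the origin of a listed thing).
The state is a dict: "clock": time; "joint_positions": joint angles; "joint_velocities": joint speeds; "effort": joint torques, N m; "tcp_pos": TCP position; "ee_rot": TCP orientation; "wrist_force": force on the tool from outside, world axes, zero at the start; "ft_torque": the same for the moment, N m; "gripper_width": finger opening in m.
Only numpy, scipy, OpenCV 4.12 (cv2) and the standard library are available. Lean on these libraries where they do the work, as an engineer would, in place of code of your own. Each camera call takes 0.05 s, during which the arm holds its last target. There are 200 camera calls.

### The job

The white magnetic stirrer rocks because its front right foot, under the blue spot, is too short. Push the orange wedge, thin end first, under that foot until it is snug and carries the foot, without forcing it so far that the stirrer is jacked up or shoved out of place; then press down firmly on the blue spot with closed fingertips to prove that it no longer rocks, and leave it so. Only push and press: do not pick anything up, and leave the other things alone.

Things in the scene. Friction and masses are not known exactly. Their poses are not given: they have to be found in the camera images.
- stirrer: low white stirrer, housing 160 (x) x 130 (y) mm, loose, about 2.6 kg. Origin on the worktop under its middle; x from its front (grey panel, black knob) to its back, y left seen from the front, z up. Underside 18 mm, top 62 mm above the worktop; a round plate, 94 mm across, stands 7 mm higher. Domed feet, 22 mm across, at x +-62, y +-48 mm. Wedged snug it takes about 6 N of push on the wedge, and is jacked up from about 15 N
- press_spot (a point): flat blue spot, 18 mm across, on the housing top at x -62, y -48 mm of the stirrer, 62 mm above the worktop when level; z up. Straight below is the short foot, whose end hangs 3 to 8 mm above the worktop; how much differs each time and is not told. The stirrer stands level on the other three feet; about 3 N on the spot rocks it down until the short foot lands
- wedge: orange plastic wedge flat on the worktop, 87 mm long, 48 wide, 80 g, loose. Origin on its underside in the middle; x points along it to the thin nose, z up. The top rises from the nose (x +43.5 mm, 1.5 mm thick) by 0.15 mm per mm to 13 mm at x -33.5 mm, where the tab stands. At first the nose points roughly at the short foot, 25 to 60 mm before its centre. About 0.5 N slides it
- wedge_tab (a point): centre of the back face of the wedge's upright tab, which is its thick end (x -43.5 mm of the wedge, 14 mm up): the place to push. The tab is 48 mm wide, 10 mm thick and 28 mm high; axes as the wedge's
- petri_a: closed round petri dish, 62 mm wide, 12 mm high; a bystander, origin under its middle
- slide_box: green slide box, 36 x 91 x 32 mm high; a bystander, origin under its middle
- usb_stick: blue memory stick, 53 mm long, 8 mm high; a bystander, origin under its middle
Not all that is in view belongs to the job. There is more than one size of the wedge; the job needs the smaller.

How it is judged:
On the way, in this order (a step that is already met when the one before it is completed fails the run):
1. the wedge is snug under the short foot and carries some of its weight, nothing pressing on the stirrer (x of press_spot in the frame of wedge between -0.022 and 0.044 m and y of press_spot in the frame of wedge between -0.023 and 0.023 m and contact force between wedge and stirrer above 0.3 N and angle between stirrer's own z axis and vertical below 0.022 rad and contact force between the fingers and stirrer below 0.3 N), for 0.3 s.
2. the fingers press on the spot over that foot and the stirrer does not rock (x of press_spot in the frame of wedge between -0.022 and 0.044 m and y of press_spot in the frame of wedge between -0.023 and 0.023 m and contact force between wedge and stirrer above 0.3 N and angle between stirrer's own z axis and vertical below 0.022 rad and contact force between the fingers and stirrer above 4 N and z of the grasp point in the frame of stirrer above 0.062 m and horizontal distance between the grasp point and press_spot below 0.022 m), for 0.2 s.
At the end, for the whole second after the job is handed in: The wedge lies under the short foot and bears on it (over 0.3 N); the stirrer is level within 0.022 rad, within 20 mm of its first place, all at rest. Before, with the wedge snug, the fingers pressed within 22 mm of the spot with over 4 N for 0.2 s and it did not rock (x of press_spot in the frame of wedge between -0.022 and 0.044 m and y of press_spot in the frame of wedge between -0.023 and 0.023 m and contact force between wedge and stirrer above 0.3 N and angle between stirrer's own z axis and vertical below 0.022 rad and linear speed of each of stirrer, wedge below 0.01 m/s and distance of stirrer from where it was at the start of the episode below 0.02 m); the robot touches nothing.
It fails at once if the wedge is lifted or tipped over (height (world z) of wedge above 0.015 m or angle between wedge's own z axis and vertical above 0.4 rad).
It fails at once if the stirrer is lifted, tipped or shoved more than 30 mm (height (world z) of stirrer above 0.012 m or angle between stirrer's own z axis and vertical above 0.2 rad or distance of stirrer from where it was at the start of the episode above 0.03 m).
It fails at once if a bystander is moved more than 30 mm (distance of any of petri_a, slide_box, usb_stick from where it was at the start of the episode above 0.03 m).
It also fails if it takes over 51 s, if anything falls off the work surface, if the arm or the gripper's body presses on something with over 40 N, if the wrist force passes 120 N, or if a joint passes its speed limit or range.

## Working session

There is one attempt and no reset: what is moved stays moved. The work goes in short steps, Python scripts to look and compute and a shell command to move; the robot and the scene stay as the last step left them, time stands still between calls to the robot, and variables do not carry over. Pictures are saved under pics/ and viewed, about 8 in all and at most 12, crops included, and the job is handed in when it is done.

```bash
mkdir -p pics
cat > h.py <<'E'
from bench import *
import numpy as np, cv2
def ray(cam,px):
    m=camera_model(cam);K=np.array(m["intrinsics"]);T=np.array(m["extrinsics"])
    d=T[:3,:3]@np.linalg.solve(K,[px[0],px[1],1]);return T[:3,3],d
def at(cam,px,z):
    o,d=ray(cam,px);return o+d*(z-o[2])/d[2]
def proj(cam,P):
    m=camera_model(cam);K=np.array(m["intrinsics"]);T=np.linalg.inv(np.array(m["extrinsics"]))
    p=K@(T[:3,:3]@np.array(P)+T[:3,3]);return p[:2]/p[2]
E
python3 - <<'E'
from h import *
a=grab_frame("scene");b=grab_frame("top")
cv2.imwrite("pics/s1.png",a[...,::-1]);cv2.imwrite("pics/t1.png",b[...,::-1])
for c in("scene","top"):
  print(c,np.round(camera_model(c)["extrinsics"],3).tolist())
  for n,z in(("stirrer",0),("press_spot",.062),("wedge",0),("wedge_tab",.014),("petri_a",0),("slide_box",0),("usb_stick",0)):
    for r in landmark_of(n,c)[:3]: print(n,np.round(r["at"]),round(r["conf"],2),np.round(at(c,r["at"],z),3))
s=state();print(s["clock"],s["tcp_pos"],s["ee_rot"],s["wrist_force"])
E
```

```text
scene [[-0.537, -0.577, 0.615, -0.11], [-0.844, 0.364, -0.394, 0.024], [0.004, -0.731, -0.682, 0.675], [0.0, 0.0, 0.0, 1.0]]
stirrer [194. 192.] 0.8 [ 0.602 -0.22   0.   ]
press_spot [222. 183.] 0.78 [ 0.528 -0.275  0.062]
press_spot [240. 221.] 0.66 [ 0.384 -0.246  0.062]
wedge [240. 221.] 0.78 [ 0.434 -0.272  0.   ]
wedge [288. 275.] 0.63 [ 0.233 -0.282  0.   ]
wedge_tab [276. 255.] 0.97 [ 0.285 -0.284  0.014]
wedge_tab [245. 232.] 0.58 [ 0.384 -0.258  0.014]
petri_a [206. 249.] 0.68 [ 0.399 -0.157 -0.   ]
petri_a [220. 186.] 0.56 [ 0.586 -0.294  0.   ]
slide_box [281. 172.] 0.72 [ 0.54  -0.479  0.   ]
usb_stick [308. 194.] 0.66 [ 0.419 -0.489  0.   ]
top [[-0.001, -0.986, 0.168, 0.269], [-1.0, -0.0, -0.011, -0.318], [0.011, -0.168, -0.986, 0.924], [0.0, 0.0, 0.0, 1.0]]
stirrer [201. 121.] 0.84 [ 0.592 -0.224  0.   ]
press_spot [219. 142.] 0.61 [ 0.524 -0.268  0.062]
wedge [225. 288.] 0.74 [ 0.22 -0.28  0.  ]
wedge [223. 192.] 0.69 [ 0.427 -0.274  0.   ]
wedge_tab [217. 212.] 0.63 [ 0.381 -0.263  0.014]
wedge_tab [219. 259.] 0.55 [ 0.281 -0.267  0.014]
petri_a [169. 203.] 0.77 [ 0.403 -0.156  0.   ]
slide_box [314. 144.] 0.68 [ 0.539 -0.48   0.   ]
usb_stick [317. 196.] 0.69 [ 0.42  -0.482  0.   ]
0.8 [0.27287516 0.56230616 0.21462555] [[ 4.36593200e-01  1.37936094e-05 -8.99659034e-01]
 [ 8.99659032e-01  6.85436503e-05  4.36593199e-01]
 [ 6.76881103e-05 -9.99999998e-01  1.75161463e-05]] [ 0.88165014  0.90796062 -0.74383676]
```

View pics/s1.png

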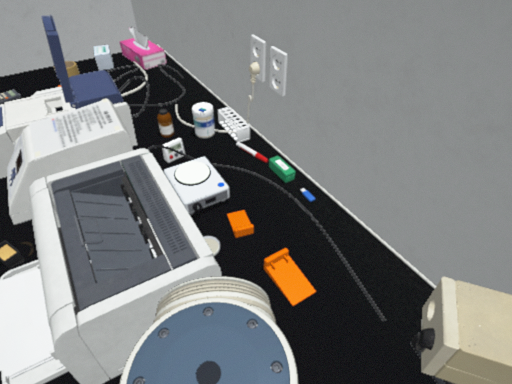

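View pics/t1.png

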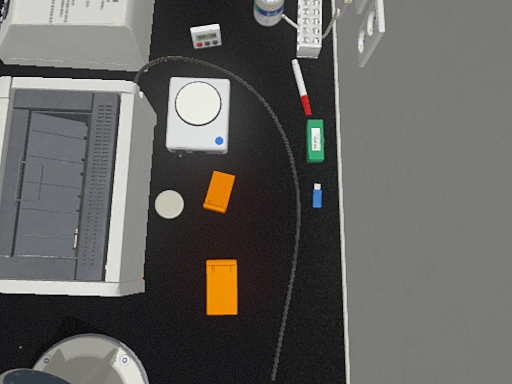

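The scene view shows the smaller orange wedge at (240,222) and the larger one at (288,277). In the top view they are at (220,192) and (222,288). The smaller one is about 40 px long, roughly 86 mm, which fits the job, and it lies just before the blue spot at (219,141). Next I'll confirm this in a crop and measure poses and the printer height.

Run:
```python
from h import *
from scipy.optimize import least_squares
b=grab_frame("top");a=grab_frame("scene")
c=cv2.resize(b[60:225,130:245],None,fx=4.8,fy=3.6*4.8/3.6,interpolation=cv2.INTER_CUBIC)[:, :]
c=cv2.resize(b[65:220,140:245],None,fx=3.8,fy=3.8,interpolation=cv2.INTER_CUBIC)
d=cv2.resize(a[150:245,150:262],(int(112*3.6),int(95*3.6)),interpolation=cv2.INTER_CUBIC)
W=np.zeros((600,800,3),np.uint8);W[:min(600,c.shape[0]),:c.shape[1]]=c[:600];W[:d.shape[0],400:400+d.shape[1]]=d[:,:400]
cv2.imwrite("pics/c1.png",W[...,::-1])
# colour segmentation
def comps(img,lo,hi,mn=15):
    m=cv2.inRange(cv2.cvtColor(img,cv2.COLOR_RGB2HSV),lo,hi)
    n,l,s,ce=cv2.connectedComponentsWithStats(m)
    return [(s[i,4],ce[i],l==i) for i in range(1,n) if s[i,4]>=mn]
for nm,im in(("top",b),("scene",a)):
    for ar,ce,m in comps(im,(5,150,80),(20,255,255)): print(nm,"orange",ar,ce.round(1))
    for ar,ce,m in comps(im,(100,150,80),(125,255,255)): print(nm,"blue",ar,ce.round(1),at(nm,ce,.062).round(4))
# joint triangulation of spot & printer corners
def tri(p,q):
    A=[];B=[]
    for n,x in(("top",p),("scene",q)):
        o,d=ray(n,x);d/=np.linalg.norm(d);M=np.eye(3)-np.outer(d,d);A.append(M);B.append(M@o)
    return np.linalg.lstsq(np.vstack(A),np.hstack(B),rcond=None)[0].round(3)
print("printer near right",tri((140,293),(220,270)),"far right",tri((120,92),(137,153)))
for n in("top","scene"):
    r=masks_of("stirrer",n)[0];print(n,r["conf"],r["rect"],cv2.minAreaRect(np.argwhere(r["pixels"])[:,::-1].astype(np.float32)))
    for r in masks_of("wedge",n)[:2]:
        q=cv2.minAreaRect(np.argwhere(r["pixels"])[:,::-1].astype(np.float32));bx=cv2.boxPoints(q);print("wedge",r["conf"],q,[at(n,p,.005)[:2].round(3).tolist() for p in bx])
```

```text
top orange 915 [218.8 191.6]
top orange 1775 [221.4 286.9]
top blue 19 [261.8  11.5] [ 0.8247 -0.3605  0.062 ]
top blue 41 [218.8 140.6] [ 0.5271 -0.2678  0.062 ]
top blue 162 [316.9 198.5] [ 0.4038 -0.4711  0.062 ]
scene orange 125 [164.4 118.9]
scene orange 533 [240.1 223.2]
scene orange 1619 [288.  276.5]
scene blue 15 [220.7 184.1] [ 0.5264 -0.2695  0.062 ]
scene blue 88 [308.9 195.7] [ 0.3655 -0.4398  0.062 ]
printer near right [ 0.226 -0.126  0.145] far right [ 0.578 -0.095  0.199]Traceback (most recent call last):
  File "<stdin>", line 25, in <module>
IndexError: list index out of range
```

View pics/c1.png

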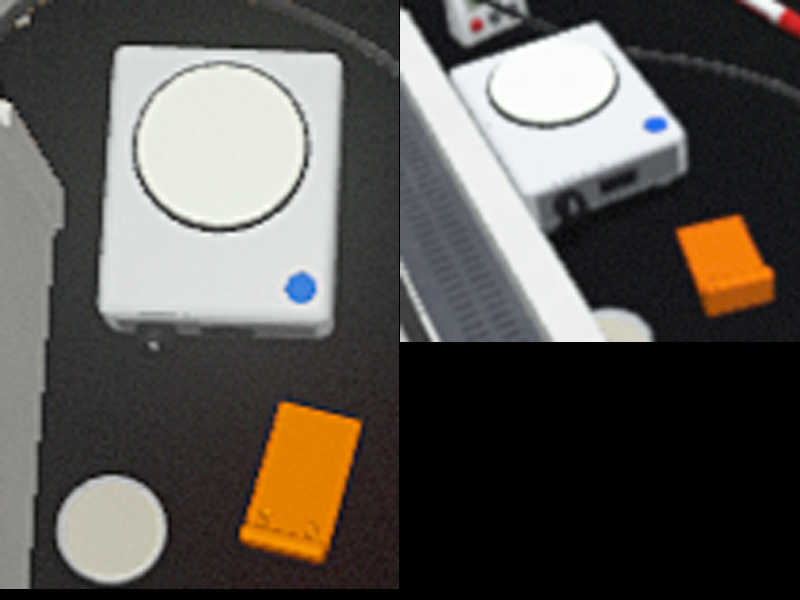

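The crop confirms it: the small wedge has its tab at the near end, crop (280,545), and its thin nose points at the stirrer, crop (322,412), slightly to the right of the foot. The stirrer is nearly square to the world frame.

```bash
python3 - <<'E'
from h import *
f=lambda x,y:(140+(x+.5)/3.8-.5,65+(y+.5)/3.8-.5)
n=[at("top",f(*p),.0015)[:2] for p in((284,402),(361,421))]
t=[at("top",f(*p),.0)[:2] for p in((241,541),(322,562))]
N=np.mean(n,0);T=np.mean(t,0);d=N-T;L=np.linalg.norm(d);u=d/L
print("nose",N,"tab",T,"len",L,"width",np.linalg.norm(n[0]-n[1]),np.linalg.norm(t[0]-t[1]),"yaw deg",np.degrees(np.arctan2(u[1],u[0])))
st=[at("top",f(*p),.062)[:2].round(4) for p in((118,46),(340,52),(100,305))]
print("stirrer corners",st)
S=np.array([.527,-.2685]);v=np.array([-u[1],u[0]]);print("spot ahead of nose",(S-N)@u,"lateral(left)",(S-N)@v)
E
python3 -m handwheel '[[[0,0,40,0,0,0],[0,0,40,0,0,0],[0,0,40,0,0,0],[0,0,40,0,0,0],[0,0,30,0,0,0],[5,-40,0,0,0,0],[5,-40,0,0,0,0],[5,-40,0,0,0,0]]]' 20 20
python3 -m handwheel '[[[5,-40,0,0,0,0],[5,-40,0,0,0,0],[5,-40,0,0,0,0],[5,-40,0,0,0,0],[5,-40,0,0,0,0],[5,-40,0,0,0,0],[5,-40,0,0,0,0],[5,-40,0,0,0,0]]]'
```

```text
nose [ 0.47078111 -0.27770004] tab [ 0.3884716  -0.25461171] len 0.08548640871881594 width 0.04649943242989267 0.048416012722216246 yaw deg -15.669144147564072
stirrer corners [array([ 0.6697, -0.1627]), array([ 0.6665, -0.2887]), array([ 0.5175, -0.1571])]
spot ahead of nose 0.05164488421988422 lateral(left) 0.024041855570488053
clock: 1.75
tcp_pos: [0.2878, 0.441, 0.4046]
ee_rot: [[0.436, 0.0, -0.9], [0.9, 0.0, 0.436], [0.0, -1.0, -0.0]]
wrist_force: [0.2, -0.1, -0.2]
gripper_width: 0.0301
clock: 2.55
tcp_pos: [0.3276, 0.1208, 0.4048]
ee_rot: [[0.436, 0.001, -0.9], [0.9, 0.0, 0.436], [0.001, -1.0, -0.001]]
wrist_force: [0.5, 0.3, -0.0]
gripper_width: 0.02
```

```bash
python3 -m handwheel '[[[2,-40,0,0,0,0.1],[2,-40,0,0,0,0.1],[2,-40,0,0,0,0.1],[2,-40,0,0,0,0.1],[2,-40,0,0,0,0.052],[2,-40,0,0,0,0],[2,-40,0,0,0,0],[2,-40,0,0,0,0]]]'
python3 -m handwheel '[[[1,-40,0,0,0,0],[0,-23,0,0,0,0],[0,0,-40,0,0,0],[0,0,-40,0,0,0],[0,0,-40,0,0,0],[0,0,-40,0,0,0],[0,0,0,0,0,0],[0,0,0,0,0,0]]]'
```

```text
clock: 3.35
tcp_pos: [0.3435, -0.1995, 0.4049]
ee_rot: [[0.0, 0.001, -1.0], [1.0, -0.0, 0.0], [-0.0, -1.0, -0.001]]
wrist_force: [1.3, 0.3, -0.1]
gripper_width: 0.0202
clock: 4.15
tcp_pos: [0.345, -0.2608, 0.2453]
ee_rot: [[-0.0, -0.001, -1.0], [1.0, 0.0, -0.0], [0.0, -1.0, 0.001]]
wrist_force: [0.6, -0.3, 0.4]
gripper_width: 0.0202
```

```bash
python3 -m handwheel '[[[0,-1,-40,0,0,0],[0,0,-40,0,0,0],[0,0,-40,0,0,0],[0,0,-40,0,0,0],[0,0,-40,0,0,0],[0,0,-25,0,0,0],[0,0,-12,0,0,0],[0,0,0,0,0,0]]]'
python3 -m handwheel '[[[8,0,0,0,0,0],[8,0,0,0,0,0],[5,0,0,0,0,0],[5,0,0,0,0,0],[5,0,0,0,0,0],[5,0,0,0,0,0],[5,0,0,0,0,0],[0,0,0,0,0,0]]]'
python3 - <<'E'
from h import *
b=grab_frame("top")
cv2.imwrite("pics/c2.png",cv2.resize(b[65:245,140:260],None,fx=3.3,fy=3.3,interpolation=cv2.INTER_CUBIC)[...,::-1])
E
```

```text
clock: 4.95
tcp_pos: [0.3458, -0.2624, 0.0079]
ee_rot: [[-0.0, 0.0, -1.0], [1.0, -0.0, -0.0], [-0.0, -1.0, -0.0]]
wrist_force: [-0.9, -0.3, 0.5]
gripper_width: 0.0198
clock: 5.75
tcp_pos: [0.3867, -0.2619, 0.0076]
ee_rot: [[-0.001, 0.001, -1.0], [1.0, -0.0, -0.001], [-0.0, -1.0, -0.001]]
wrist_force: [0.4, 0.2, -0.1]
gripper_width: 0.0197
```

View pics/c2.png

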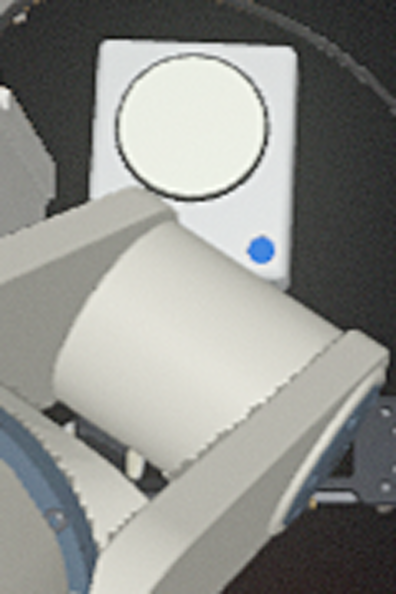

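The arm hides the wedge in the top view, so I'll try the scene camera.

Run:
```python
from h import *
a=grab_frame("scene")
m=cv2.inRange(cv2.cvtColor(a,cv2.COLOR_RGB2HSV),(5,150,60),(20,255,255))
print([int(x) for x in cv2.connectedComponentsWithStats(m)[2][:,4]])
cv2.imwrite("pics/c3.png",cv2.resize(a[140:280,160:320],None,fx=4,fy=4,interpolation=cv2.INTER_CUBIC)[...,::-1])
```

```text
[194643, 139, 12, 25, 41, 96, 1652]
```

View pics/c3.png

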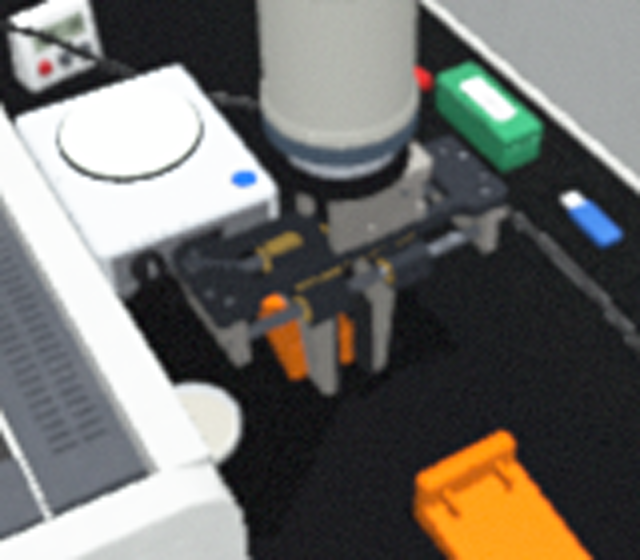

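The wedge shows beside and between the fingers, with its left side at crop (270,300)–(300,378). I'll push 20 mm more, so the nose stops just before the foot, then back off and check its pose.

```bash
python3 -m handwheel '[[[4,0,0,0,0,0],[4,0,0,0,0,0],[4,0,0,0,0,0],[4,0,0,0,0,0],[4,0,0,0,0,0],[0,0,0,0,0,0],[-30,0,0,0,0,0],[-20,0,40,0,0,0]]]'
python3 -m handwheel '[[[-20,-20,50,0,0,0],[0,-30,50,0,0,0],[0,-40,40,0,0,0],[0,0,40,0,0,0],[0,0,0,0,0,0]]]'
python3 - <<'E'
from h import *
b=grab_frame("top");a=grab_frame("scene")
c=cv2.resize(b[110:245,150:260],(440,540),interpolation=cv2.INTER_CUBIC)
d=cv2.resize(a[150:250,170:260],(360,400),interpolation=cv2.INTER_CUBIC)
W=np.zeros((540,800,3),np.uint8);W[:,:440]=c;W[:400,440:]=d
cv2.imwrite("pics/c4.png",W[...,::-1])
E
```

```text
clock: 6.65
tcp_pos: [0.3523, -0.2594, 0.0446]
ee_rot: [[-0.001, -0.007, -1.0], [1.0, 0.005, -0.001], [0.005, -1.0, 0.007]]
wrist_force: [0.5, -0.1, 0.4]
gripper_width: 0.0203
clock: 7.15
tcp_pos: [0.3404, -0.3432, 0.2144]
ee_rot: [[0.001, 0.006, -1.0], [1.0, -0.006, 0.001], [-0.006, -1.0, -0.006]]
wrist_force: [0.6, -0.3, 0.7]
gripper_width: 0.0201
```

View pics/c4.png

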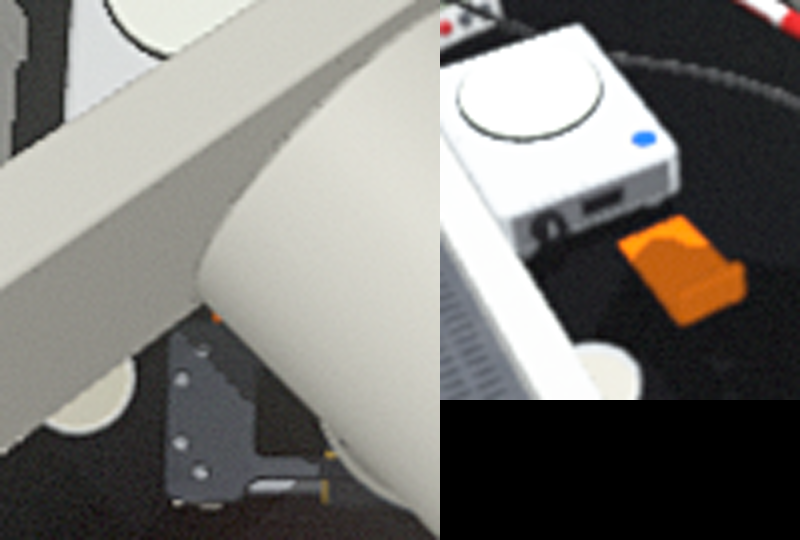

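The scene view now shows the whole wedge. Crop pixels are nose corners (620,242) and (683,215), tab bottom corners (684,326) and (746,297), and blue spot (644,139).

```bash
cat > pose.py <<'E'
from h import *
def pose(n1,n2,t1,t2,s,x0=170,y0=150,ox=440,k=4):
    f=lambda p:(x0+(p[0]-ox+.5)/k-.5,y0+(p[1]+.5)/k-.5)
    n=[at("scene",f(p),.001)[:2] for p in(n1,n2)];t=[at("scene",f(p),0)[:2] for p in(t1,t2)]
    N=np.mean(n,0);T=np.mean(t,0);u=(N-T)/np.linalg.norm(N-T);v=np.array([-u[1],u[0]]);S=at("scene",f(s),.062)[:2]
    print("N",N.round(4),"T",T.round(4),"len",np.linalg.norm(N-T).round(4),"w",np.linalg.norm(n[0]-n[1]).round(4),np.linalg.norm(t[0]-t[1]).round(4),"yaw",np.degrees(np.arctan2(u[1],u[0])).round(1),"S",S.round(4),"ahead",((S-N)@u).round(4),"left",((S-N)@v).round(4))
E
python3 -c "
from pose import *
pose((620,242),(683,215),(684,326),(746,297),(644,139))"
```

```text
N [ 0.5043 -0.259 ] T [ 0.417  -0.2581] len 0.0874 w 0.0487 0.0463 yaw -0.6 S [ 0.5254 -0.2689] ahead 0.0211 left -0.0097
```

Yaw is about -1° and the spot lies 10 mm to the right of the wedge axis. I'll turn the fingers -0.1 rad and push along that heading to centre it.

```bash
python3 -m handwheel '[[[15,40,-20,0,0,-0.05],[15,45,-40,0,0,-0.05],[0,0,-40,0,0,0],[0,0,-40,0,0,0],[0,0,-35,0,0,0],[0,0,-20,0,0,0],[0,0,-10,0,0,0],[0,0,0,0,0,0]]]'
python3 -m handwheel '[[[10,0,0,0,0,0],[10,-1,0,0,0,0],[8,-1,0,0,0,0],[4,0,0,0,0,0],[4,0,0,0,0,0],[4,-1,0,0,0,0],[0,0,0,0,0,0]]]'
```

```text
clock: 8.05
tcp_pos: [0.364, -0.2626, 0.0104]
ee_rot: [[0.099, -0.003, -0.995], [0.995, 0.002, 0.099], [0.002, -1.0, 0.004]]
wrist_force: [0.3, 0.6, 0.4]
gripper_width: 0.0201
clock: 8.75
tcp_pos: [0.406, -0.2671, 0.0122]
ee_rot: [[0.099, 0.0, -0.995], [0.995, -0.0, 0.099], [-0.0, -1.0, -0.0]]
wrist_force: [0.4, -0.5, -0.3]
gripper_width: 0.0197
```

```bash
python3 -m handwheel '[[[4,0,0,0,0,0],[4,-1,0,0,0,0],[4,0,0,0,0,0],[4,0,0,0,0,0],[4,-1,0,0,0,0],[4,0,0,0,0,0],[3,0,0,0,0,0],[0,0,0,0,0,0]]]'
for i in 1 ; do python3 -m handwheel '[[[2,0,0,0,0,0],[2,0,0,0,0,0],[0,0,0,0,0,0]]]'; done
```

```text
clock: 9.55
tcp_pos: [0.4331, -0.269, 0.0121]
ee_rot: [[0.099, 0.0, -0.995], [0.995, -0.0, 0.099], [-0.0, -1.0, -0.0]]
wrist_force: [-0.1, -0.6, 0.6]
gripper_width: 0.0201
clock: 9.85
tcp_pos: [0.4368, -0.269, 0.0121]
ee_rot: [[0.1, 0.0, -0.995], [0.995, -0.0, 0.1], [-0.0, -1.0, -0.0]]
wrist_force: [-0.4, 0.4, -0.1]
gripper_width: 0.02
```

```bash
python3 -m handwheel '[[[2,0,0,0,0,0],[2,0,0,0,0,0],[0,0,0,0,0,0]]]'
```

```text
clock: 10.15
tcp_pos: [0.44, -0.2687, 0.012]
ee_rot: [[0.099, -0.001, -0.995], [0.995, 0.001, 0.099], [0.0, -1.0, 0.001]]
wrist_force: [-3.0, 0.5, 3.0]
gripper_width: 0.0202
```

Contact: -3 N. I'll go on in 1 mm steps.

```bash
python3 -m handwheel '[[[1,0,0,0,0,0],[0,0,0,0,0,0]]]'
```

```text
clock: 10.35
tcp_pos: [0.4406, -0.2686, 0.012]
ee_rot: [[0.099, -0.002, -0.995], [0.995, 0.001, 0.099], [0.001, -1.0, 0.002]]
wrist_force: [-6.1, 0.6, 5.0]
gripper_width: 0.0202
```

```bash
python3 -m handwheel '[[[1,0,0,0,0,0],[0,0,0,0,0,0]]]'
```

```text
clock: 10.55
tcp_pos: [0.4412, -0.2684, 0.0119]
ee_rot: [[0.099, -0.002, -0.995], [0.995, 0.001, 0.099], [0.001, -1.0, 0.003]]
wrist_force: [-6.8, 0.3, 5.8]
gripper_width: 0.02
```

```bash
python3 -m handwheel '[[[1,0,0,0,0,0],[0,0,0,0,0,0],[0,0,0,0,0,0]]]'
```

```text
clock: 10.85
tcp_pos: [0.4417, -0.2683, 0.0119]
ee_rot: [[0.099, -0.003, -0.995], [0.995, 0.001, 0.099], [0.001, -1.0, 0.003]]
wrist_force: [-7.8, 0.3, 6.3]
gripper_width: 0.0201
```

```bash
python3 -m handwheel '[[[-5,0,0,0,0,0],[-20,0,0,0,0,0],[-30,0,10,0,0,0],[-30,0,40,0,0,0],[-20,-20,50,0,0,0],[0,-30,50,0,0,0],[0,-30,50,0,0,0],[0,0,0,0,0,0]]]' 0
python3 - <<'E'
from h import *
a=grab_frame("scene")
cv2.imwrite("pics/c5.png",cv2.resize(a[150:250,170:260],(720,800),interpolation=cv2.INTER_CUBIC)[:600,:,::-1])
E
```

```text
clock: 11.65
tcp_pos: [0.3444, -0.3433, 0.1975]
ee_rot: [[0.101, 0.009, -0.995], [0.995, -0.01, 0.101], [-0.009, -1.0, -0.01]]
wrist_force: [0.9, 0.4, -0.0]
gripper_width: 0.0002
```

View pics/c5.png

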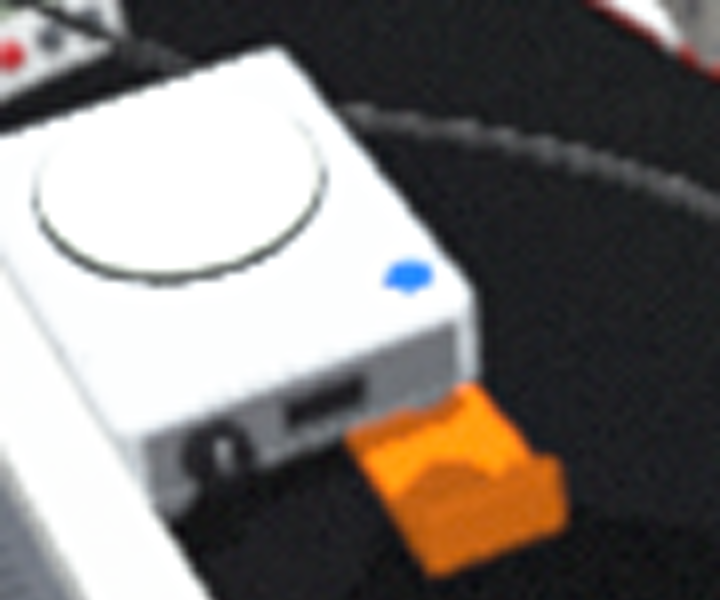

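The wedge is under the front right corner. Tab bottom corners are at crop (437,577) and (568,520), the spot is at (409,276), and the wedge's left edge runs (347,437)–(437,577).

Run:
```python
from h import *
f=lambda p:(170+(p[0]+.5)/8-.5,150+(p[1]+.5)/8-.5)
t=[at("scene",f(p),0)[:2] for p in((437,577),(568,520))];T=np.mean(t,0);w=t[0]-t[1]
u=np.array([w[1],-w[0]])/np.linalg.norm(w);v=np.array([-u[1],u[0]]);S=at("scene",f((409,276)),.062)[:2]
C=T+.0435*u
print("T",T,"w",np.linalg.norm(w),"yaw",np.degrees(np.arctan2(u[1],u[0])),"S",S,"in wedge x,y",(S-C)@u,(S-C)@v)
u=np.array([.995,-.1]);v=np.array([.1,.995]);C=T+.0435*u;print("with yaw -0.1:",(S-C)@u,(S-C)@v)
```

```text
T [ 0.453889  -0.2613358] w 0.049295899783888215 yaw -0.8454197100378286 S [ 0.5263833  -0.26959045] in wedge x,y 0.029108205908754126 -0.007184107900012411
with yaw -0.1: 0.029456207360770904 -0.0009639436082456783
```

Spot is at x +29, y -1 to -7 mm in the wedge frame, inside limits, and the stirrer hasn't moved. Now the press.

```bash
python3 -m handwheel '[[[40,15,0,0,0,0],[40,15,0,0,0,0],[40,15,0,0,0,0],[40,15,0,0,0,0],[22,14,-20,0,0,0],[0,0,-40,0,0,0],[0,0,-40,0,0,0],[0,0,0,0,0,0]]]'
python3 -m handwheel '[[[0,0,0,0,0,0],[0,0,0,0,0,0]]]'
```

```text
clock: 12.5
tcp_pos: [0.5189, -0.2606, 0.0851]
ee_rot: [[0.099, -0.01, -0.995], [0.995, 0.005, 0.099], [0.004, -1.0, 0.01]]
wrist_force: [-0.5, -0.1, -0.4]
gripper_width: 0.0002
clock: 12.7
tcp_pos: [0.524, -0.2642, 0.0928]
ee_rot: [[0.1, 0.002, -0.995], [0.995, -0.001, 0.1], [-0.001, -1.0, -0.002]]
wrist_force: [0.5, -0.6, 0.0]
gripper_width: 0.0004
```

```bash
python3 -m handwheel '[[[3,-4,-10,0,0,0],[0,0,-10,0,0,0],[0,0,-6,0,0,0],[0,0,-2,0,0,0],[0,0,0,0,0,0]]]'
python3 -m handwheel '[[[0,0,-1,0,0,0],[0,0,-1,0,0,0],[0,0,-1,0,0,0],[0,0,0,0,0,0]]]'
```

```text
clock: 13.2
tcp_pos: [0.5258, -0.2676, 0.0629]
ee_rot: [[0.1, -0.001, -0.995], [0.995, 0.0, 0.1], [0.0, -1.0, 0.001]]
wrist_force: [0.9, 0.7, 0.3]
gripper_width: 0.0002
clock: 13.6
tcp_pos: [0.5264, -0.268, 0.0618]
ee_rot: [[0.1, 0.001, -0.995], [0.995, -0.0, 0.1], [-0.0, -1.0, -0.001]]
wrist_force: [-3.8, 1.5, 11.9]
gripper_width: 0.0004
```

That is 12 N with the top still at 61.8 mm, so it isn't rocking. I'll hold, check, then release.

```bash
python3 -m handwheel '[[[0,0,0,0,0,0],[0,0,0,0,0,0],[0,0,-0.5,0,0,0],[0,0,0,0,0,0],[0,0,0,0,0,0]]]'
python3 -m handwheel '[[[0,0,3,0,0,0],[0,0,10,0,0,0],[0,0,30,0,0,0],[0,0,40,0,0,0],[-20,0,40,0,0,0],[-40,-20,20,0,0,0],[-40,-20,0,0,0,0],[-40,-20,0,0,0,0]]]'
python3 -m handwheel '[[[-30,-10,0,0,0,0],[0,0,0,0,0,0],[0,0,0,0,0,0],[0,0,0,0,0,0]]]'
python3 - <<'E'
from h import *
print(state()["clock"],state()["wrist_force"])
a=grab_frame("scene")
cv2.imwrite("pics/c6.png",cv2.resize(a[150:250,170:260],(720,800),interpolation=cv2.INTER_CUBIC)[:600,:,::-1])
E
```

```text
clock: 14.1
tcp_pos: [0.5263, -0.2681, 0.0617]
ee_rot: [[0.099, 0.001, -0.995], [0.995, -0.001, 0.099], [-0.001, -1.0, -0.001]]
wrist_force: [-5.2, 2.7, 16.9]
gripper_width: 0.0004
clock: 14.9
tcp_pos: [0.3853, -0.3285, 0.2045]
ee_rot: [[0.099, 0.002, -0.995], [0.995, -0.002, 0.099], [-0.002, -1.0, -0.002]]
wrist_force: [-1.1, -0.3, -1.0]
gripper_width: 0.0004
clock: 15.3
tcp_pos: [0.357, -0.3378, 0.2032]
ee_rot: [[0.099, 0.001, -0.995], [0.995, -0.0, 0.099], [-0.0, -1.0, -0.001]]
wrist_force: [-0.9, 0.9, 0.7]
gripper_width: 0.0002
15.3 [-0.91007383  0.86817978  0.74751286]
```

View pics/c6.png

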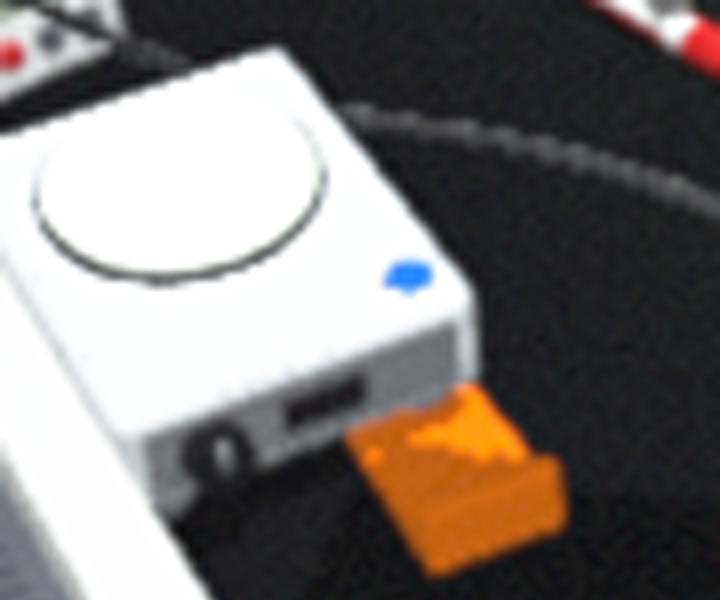

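The picture is unchanged after the press: tab corners are still near (437,577) and (568,520), and the spot is at (409,276). The arm is clear, so I'm handing in.

```bash
python3 -c "
from bench import *
print(job_done())"
```

```text
the job is handed in; nothing more can be done
None
```

The wedge is under the short foot, the press test showed no rocking, and the job is handed in at about 15 s of the 51 s. `job_done()` gives no verdict.

- **Wedge:** I chose the smaller orange wedge (about 87 x 48 mm). I straightened it with two spread fingers on the tab, then pushed it in. Resistance began at about 3 N, and I stopped at 7.8 N, between the 6 N snug and 15 N jacking figures.
- **Fit check:** With the fingers away, the picture put the blue spot at x +29 mm and y -1 to -7 mm in the wedge's frame, within limits. The y range comes from two disagreeing values for the wedge's yaw: -0.8° from the picture and -5.7° from the fingers.
- **Press:** Closed fingertips pressed on the spot with 12 N, then 17 N. They stopped at 61.8 and 61.7 mm, so it did not rock.
- **After release:** The picture showed the wedge and stirrer unmoved, and the arm was clear.

I could not measure two things directly. The load the wedge carries with nothing pressing is inferred from the push force. The stirrer's tilt is inferred from the fingertip height and the pictures. During the push the wrist also read about 6 N upward, which I put down to friction on the tab and did not look into.

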